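# Tray up the finished ornaments in drying order

### The job

Move the four finished ornaments from the drying rack into the packing tray, keeping their order: the one nearest the yellow block on the drying rack goes into the cell next to the tray's yellow block, the next one into the next cell, and so on down the row. Move them in that order too, beginning with the one nearest the yellow block, and leave each standing upright on the floor of its own cell.

Things in the scene. Friction and masses are not known exactly. Their poses are not given: they have to be found in the camera images.
- ornament_red: Loose hard round red bauble with two gold bands, upright on a round flat foot of 34 mm diameter, with a thin brass cap and loop on top. 79 mm tall in all, about 60 g (40 to 85 g). Round about its vertical z axis; widest, 44 mm across, between 28 and 50 mm above the underside: grip it there, 15 N is enough. Origin: centre of the underside. It starts on the red disc.
- ornament_blue: Loose hard blue straight-sided lantern-shaped ornament with two gold bands, upright on a round flat foot of 34 mm diameter, with a thin brass cap and loop on top. 79 mm tall in all, about 60 g (40 to 85 g). Round about its vertical z axis; widest, 44 mm across, between 28 and 50 mm above the underside: grip it there, 15 N is enough. Origin: centre of the underside. It starts on the blue disc.
- ornament_green: Loose hard green fir-tree-like tiered ornament with two gold bands, upright on a round flat foot of 34 mm diameter, with a thin brass cap and loop on top. 79 mm tall in all, about 60 g (40 to 85 g). Round about its vertical z axis; widest, 44 mm across, between 28 and 50 mm above the underside: grip it there, 15 N is enough. Origin: centre of the underside. It starts on the green disc.
- ornament_white: Loose hard white ridged pine-cone ornament, upright on a round flat foot of 34 mm diameter, with a thin brass cap and loop on top. 79 mm tall in all, about 60 g (40 to 85 g). Round about its vertical z axis; widest, 44 mm across, between 28 and 50 mm above the underside: grip it there, 15 N is enough. Origin: centre of the underside. It starts on the white disc.
- disc_red: Fixed red disc, 58 mm wide, 8 mm thick, on the dark slatted drying rack (slats 12 mm high): the red ornament's place at the start. Four discs in a straight row, 64 mm apart, in any order. Origin: centre of its underside, 12 mm above the table; its top is 20 mm above the table. Its y axis runs along the row, x level across it, z up.
- disc_blue: Fixed blue disc, 58 mm wide, 8 mm thick, on the dark slatted drying rack (slats 12 mm high): the blue ornament's place at the start. Four discs in a straight row, 64 mm apart, in any order. Origin: centre of its underside, 12 mm above the table; its top is 20 mm above the table. Its y axis runs along the row, x level across it, z up.
- disc_green: Fixed green disc, 58 mm wide, 8 mm thick, on the dark slatted drying rack (slats 12 mm high): the green ornament's place at the start. Four discs in a straight row, 64 mm apart, in any order. Origin: centre of its underside, 12 mm above the table; its top is 20 mm above the table. Its y axis runs along the row, x level across it, z up.
- disc_white: Fixed white disc, 58 mm wide, 8 mm thick, on the dark slatted drying rack (slats 12 mm high): the white ornament's place at the start. Four discs in a straight row, 64 mm apart, in any order. Origin: centre of its underside, 12 mm above the table; its top is 20 mm above the table. Its y axis runs along the row, x level across it, z up.
- start_block: Fixed yellow block 60 x 20 x 20 mm at one end of the drying rack (either end; a dark brown block like it is at the other end), in line with the discs. Marks where the row begins: the disc centres are 54, 118, 182 and 246 mm from its centre. Origin: centre of its underside, 12 mm above the table.
- tray: Fixed wooden packing tray, 70 x 262 mm: a row of four open cells 58 x 58 mm inside. Cell floors 6 mm, slat tops 16 mm above the table. Origin: centre of its underside, on the table; y along the row, x across, z up. Cell centres at x = 0, y = +96, +32, -32, -96 mm. A yellow block (60 x 20 mm, 32 mm high) on its +y end marks the cell where the row begins.

How it is judged:
By the outcome, as a careful person would: the job done as asked, in the order asked, and still so for the second after the job is handed in, with the robot touching nothing.
It also fails if it takes over 109 s, if anything falls off the work surface, if the arm or the gripper's body presses on something with over 40 N, if the wrist force passes 120 N, or if a joint passes its speed limit or range.

### The arm

A 6-joint arm with a two-finger parallel gripper is mounted at the origin on the work surface. World frame = base frame: x ahead of the robot, y to its left, z up, the work surface at z = 0. Lengths are in m, angles in rad, forces in N, time in s.
With the tool pointing down it reaches from about 0.325 to 0.775 m from the base axis. Payload 5.5 kg.
Tool frame: the origin (TCP) lies between the finger pads; the fingertips stand 8 mm ahead of it and the grasp point (between the pads) lies 11 mm behind it (tcp_to_tips is the distance from the TCP to the fingertips, in m); z points along the fingers, y is the direction in which the jaws open and shut (so a half turn about z gives the same grasp; the last joint's range is limited). The gripper opens to 88 mm and grips with 3 to 60 N. Pads are 20 mm wide; open, the fingers measure 115 mm over their backs; the gripper's body (75 mm by 178 mm) begins 61 mm behind the grasp point.
Start: joints at [1.137, 0.091, 1.231, -0, 1.82, -0.057], TCP at [0.221, 0.558, 0.231] pointing down, gripper open.
Joint ranges: [-2.87, 2.87], [-0.86, 2.18], [0.17, 2.46], [-1.51, 4.65], [0.06, 2.69], [-2.65, 2.65]. Speed limits (rad/s): [2.57, 2.57, 3.01, 3.14, 3.14, 3.14].

### API

Orientations are given as a unit quaternion [w, x, y, z].
In Python, from bench import * gives the robot as it stands. Calls block until the motion is done:
- move_to(position, orientation): joint-space move of the TCP to a pose.
- move_l(position, speed=0.15, orientation=None): straight line of the TCP; orientation=None keeps the orientation; speed is the mean speed in m/s.
- movej(angles): joint-space move.
- gripper_open() and close(): open the fingers fully, or close them until they stop; the grip force is fixed at half the most.
- hold(seconds).
- inverse_kinematics(position, orientation): joint angles nearest the present ones, or None.
- state(): the state.
- get_image(name): name is "side" or "top"; returns a dict with "frame" (384x512x3 uint8, blue, green, red), "depth" (384x512 float32, m along the optical axis (not along the pixel's ray), 0 where there is no reading), "camera_matrix" (3x3 intrinsics, pixels), "view" (4x4, takes a point from world to camera coordinates). Camera axes: x right, y up, looking along -z (the intrinsics and any distortion apply to the point x, -y, -z); pixel columns grow to the right and rows downward; lengths in m; the calibration is good to about 2 mm. A picture is of the moment at which its call begins.
A pose or a line that the arm cannot do raises IKError and nothing moves.
- job_done(): hands the job in, once; it reports no verdict.
The state is a dict: "time": time; "joint_pos": joint angles; "dq": joint speeds; "joint_torque": joint torques, N m; "ee_pos": TCP position; "ee_rot": TCP orientation; "ft_force": force on the tool from outside, world axes, zero at the start; "moment": the same for the moment, N m; "finger_gap": finger opening in m.
Only numpy, scipy, OpenCV 4.12 (cv2) and the standard library are available. Lean on these libraries where they do the work, as an engineer would, in place of code of your own. Each camera call takes 0.05 s, during which the arm holds its last target.

## Working session

There is one attempt and no reset: what is moved stays moved. The work goes in short steps, each a Python script; the robot and the scene stay as the last script left them, time stands still between calls to the robot, and variables do not carry over. Pictures are saved under pics/ and viewed, and the job is handed in when it is done.

```bash
mkdir -p pics; ls; python3 - <<'E'
from bench import *
import cv2,numpy as np,pickle
for n in("top","side"):
    d=get_image(n); cv2.imwrite(f"pics/{n}0.png",d["frame"]); pickle.dump(d,open(f"{n}0.pkl","wb"))
    print(n,d["camera_matrix"].tolist(),np.round(d["view"],3).tolist(),[k for k in d])
s=state();print(s)
E
```

```text
pics
top [[428.9286340323531, 0.0, 253.4342665854352], [0.0, 428.9286340323531, 193.4101632328806], [0.0, 0.0, 1.0]] [[0.029, -1.0, -0.003, -0.005], [0.992, 0.028, 0.124, -0.542], [-0.124, -0.007, 0.992, -0.948], [0.0, 0.0, 0.0, 1.0]] ['frame', 'depth', 'camera_matrix', 'view']
side [[350.3253932874716, 0.0, 255.64242627745975], [0.0, 350.3253932874716, 196.91801189043701], [0.0, 0.0, 1.0]] [[-0.904, -0.427, 0.004, 0.457], [0.331, -0.695, 0.639, -0.21], [-0.27, 0.579, 0.77, -0.763], [0.0, 0.0, 0.0, 1.0]] ['frame', 'depth', 'camera_matrix', 'view']
{'time': 0.1, 'joint_pos': array([ 1.13732503e+00,  9.17796984e-02,  1.23175729e+00,  9.81710546e-06,
        1.81981349e+00, -5.66581763e-02]), 'dq': array([-0.00025218, -0.00103539, -0.00348815,  0.00161483, -0.00045252,
        0.00016108]), 'joint_torque': array([ 2.15997694e-03, -4.47861171e+01, -4.07565522e+01,  7.00238021e-02,
        2.85442726e-02, -9.75154558e-05]), 'ee_pos': array([0.22064307, 0.55768236, 0.22962688]), 'ee_rot': array([-2.17857345e-04,  1.87292637e-01,  9.82303770e-01, -8.51498852e-04]), 'ft_force': array([-0.20679249, -0.78752015, -0.26490621]), 'moment': array([0.00815805, 0.00951559, 0.02096391]), 'finger_gap': 0.08779581582190468}
```

View pics/top0.png

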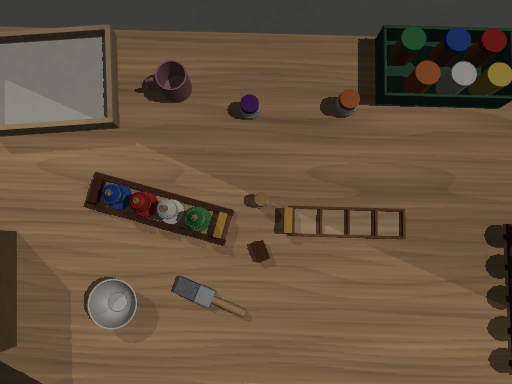

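View pics/side0.png

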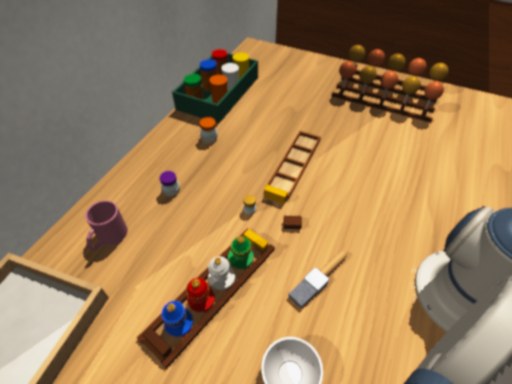

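```bash
cat > h.py <<'E'
import numpy as np,cv2,pickle
def P(d,u,v,z=None):
    K=np.array(d["camera_matrix"]);V=np.array(d["view"]);R=V[:3,:3];t=V[:3,3]
    r=np.array([(u-K[0,2])/K[0,0],-(v-K[1,2])/K[1,1],-1.])
    if z is None:
        k=float(d["depth"][int(round(v)),int(round(u))])
    else:
        c=-R.T@t;w=R.T@r;k=(z-c[2])/w[2]
    return R.T@(r*k-t)
def U(d,p):
    K=np.array(d["camera_matrix"]);V=np.array(d["view"]);q=V[:3,:3]@np.asarray(p)+V[:3,3]
    return np.array([K[0,2]+K[0,0]*q[0]/-q[2],K[1,2]-K[1,1]*q[1]/-q[2]])
E
python3 - <<'E'
from h import *
d=pickle.load(open("top0.pkl","rb"));f=d["frame"]
a=cv2.resize(f[165:250,80:240],None,fx=5,fy=5,interpolation=cv2.INTER_CUBIC)
b=cv2.resize(f[190:250,270:420],None,fx=5,fy=5,interpolation=cv2.INTER_CUBIC)
cv2.imwrite("pics/a.png",a);cv2.imwrite("pics/b.png",b)
E
```

```text
(no output)
```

View pics/a.png

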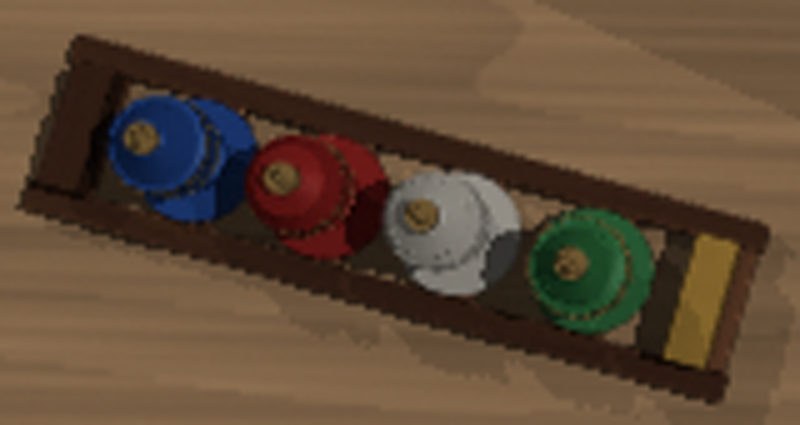

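View pics/b.png

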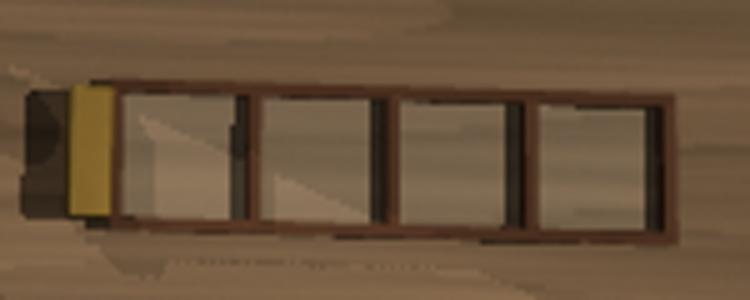

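```bash
python3 - <<'E'
from h import *
d=pickle.load(open("top0.pkl","rb"))
np.set_printoptions(precision=4,suppress=True)
def c(x,y,o): return (x+.5)/5-.5+o[0],(y+.5)/5-.5+o[1]
A=(80,165);B=(270,190)
C={n:P(d,*c(*p,A),z=.097) for n,p in dict(blue=(140,137),red=(281,178),white=(421,214),green=(570,263)).items()}
y=P(d,*c(702,300,A),z=.032)
for n in C: print(n,C[n],np.linalg.norm(C[n][:2]-y[:2]), P(d,*c(*dict(blue=(140,137),red=(281,178),white=(421,214),green=(570,263))[n],A)))
print("yb",y,P(d,*c(702,300,A)))
T=[P(d,*c(*p,B),z=.016) for p in [(677,95),(677,243),(112,229),(116,80)]]
for t in T: print(t)
print("len",np.linalg.norm(T[0]-T[3]),np.linalg.norm(T[1]-T[2]),np.linalg.norm(T[0]-T[1]),"ctr",np.mean(T,0))
print("tyb",P(d,*c(92,150,B),z=.032),P(d,*c(92,150,B)))
for x,yy in[(255,157),(392,161),(531,165)]: print(P(d,*c(x,yy,B),z=.016))
s=pickle.load(open("side0.pkl","rb"));f=s["frame"]
cv2.imwrite("pics/c.png",cv2.resize(f[225:370,130:285],None,fx=5,fy=4,interpolation=cv2.INTER_CUBIC))
cv2.imwrite("pics/e.png",cv2.resize(f[125:215,235:335],None,fx=6,fy=6,interpolation=cv2.INTER_CUBIC))
E
```

```text
blue [0.5283 0.3225 0.097 ] 0.2456918126811771 [0.5291 0.3249 0.09  ]
red [0.5123 0.2608 0.097 ] 0.18204840820764362 [0.5131 0.263  0.0895]
white [0.4986 0.2001 0.097 ] 0.1197806773489905 [0.4994 0.202  0.088 ]
green [0.4795 0.1355 0.097 ] 0.05254495657900551 [0.48   0.1366 0.0896]
yb [0.4687 0.0841 0.032 ] [0.4688 0.0843 0.0295]
[ 0.5189 -0.3421  0.016 ]
[ 0.4505 -0.3411  0.016 ]
[ 0.4494 -0.0813  0.016 ]
[ 0.5184 -0.0819  0.016 ]
len 0.2601390685164864 0.25975105250751485 0.0683522740840788 ctr [ 0.4843 -0.2116  0.016 ]
tyb [ 0.4845 -0.0702  0.032 ] [ 0.4845 -0.0702  0.0315]
[ 0.4845 -0.1468  0.016 ]
[ 0.4845 -0.2101  0.016 ]
[ 0.4845 -0.2742  0.016 ]
```

View pics/c.png

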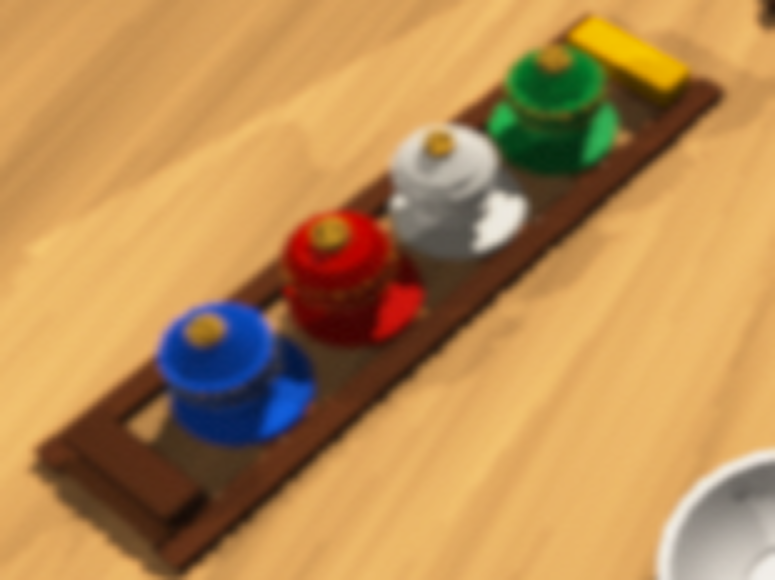

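View pics/e.png

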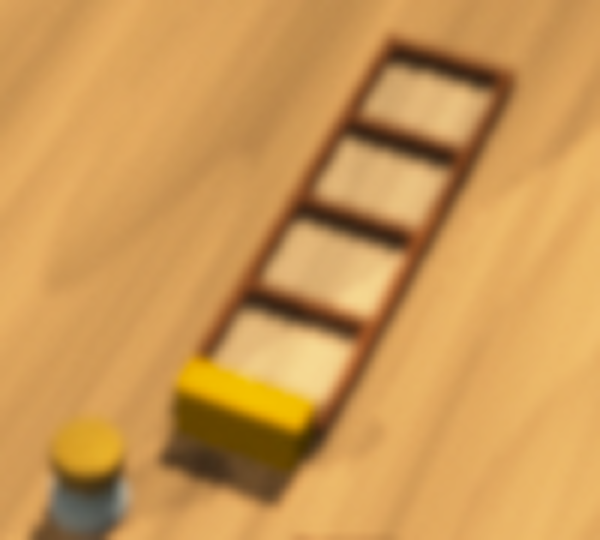

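The top view shows the rack's yellow block at its right end, at about (220,225). From there the order is green, white, red, blue, with caps at about (194,217), (164,207), (136,200) and (108,192). The cap distances from the block (52.5, 120, 182 and 246 mm) match the given spacing. The tray's yellow block is at its left end, (288,220), and the tray outline measures 260 x 68 mm, which also fits. I'll grip across the row and start with green.

```bash
cat > m.py <<'E'
from bench import *
from h import *
from scipy.spatial.transform import Rotation as Ro
def quat(jx,jy):
    y=np.array([jx,jy,0.]);y/=np.linalg.norm(y);z=np.array([0,0,-1.]);x=np.cross(y,z)
    q=Ro.from_matrix(np.c_[x,y,z]).as_quat();return np.array([q[3],*q[:3]])
QR=quat(.968,-.253);QT=quat(1,.003)
SRC=dict(green=(.4795,.1355),white=(.4986,.2001),red=(.5123,.2608),blue=(.5283,.3225))
DST=dict(green=(.4842,-.115),white=(.4844,-.179),red=(.4846,-.243),blue=(.4848,-.307))
H=.19
def rep(t):
    s=state();print(t,"t=%.2f"%s["time"],np.round(s["ee_pos"],4),"F",np.round(s["ft_force"],1),"gap %.4f"%s["finger_gap"])
def pick(n):
    x,y=SRC[n]
    move_to([x,y,H],QR);rep("above");move_l([x,y,.049],.12);rep("down")
    close();rep("closed");move_l([x,y,H],.15);rep("lifted")
def place(n,dz=0):
    x,y=DST[n]
    move_to([x,y,H],QT);rep("above");move_l([x,y,.06],.15);move_l([x,y,.0365+dz],.05);rep("down")
def release(n):
    x,y=DST[n]
    gripper_open();rep("open");move_l([x,y,H],.15);rep("up")
def shot(name,crop=None,fx=1):
    for n in("top","side"):
        d=get_image(n);pickle.dump(d,open(f"{name}_{n}.pkl","wb"));cv2.imwrite(f"pics/{name}_{n}.png",d["frame"])
E
python3 - <<'E'
from m import *
for n in SRC:
    for p,q in((SRC[n],QR),(DST[n],QT)): print(n,np.round(inverse_kinematics([*p,.05],q),2))
pick("green"); shot("p1")
E
```

```text
green [ 0.21 -0.14  1.78 -0.    1.5   0.46]
green [-0.3  -0.15  1.78 -0.    1.5  -0.3 ]
white [ 0.32 -0.04  1.68 -0.    1.5   0.57]
white [-0.42 -0.09  1.74 -0.    1.5  -0.42]
red [ 0.41  0.06  1.58 -0.    1.5   0.67]
red [-0.53 -0.02  1.67 -0.    1.5  -0.53]
blue [ 0.49  0.18  1.45 -0.    1.51  0.75]
blue [-0.62  0.06  1.58 -0.    1.5  -0.63]
above t=1.91 [0.4794 0.1363 0.1901] F [-1.4 -0.1  0.3] gap 0.0879
down t=3.23 [0.4801 0.1356 0.05  ] F [-0.3  0.6  0.1] gap 0.0879
closed t=3.99 [0.4795 0.1355 0.049 ] F [-1.   0.4  0.4] gap 0.0434
lifted t=5.08 [0.4791 0.1354 0.1887] F [-0.5 -0.2  0.7] gap 0.0437
```

View pics/p1_side.png

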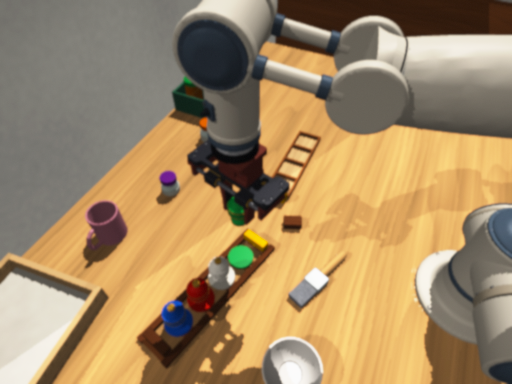

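The side view shows the green ornament held upright at (237,212). Its disc at (240,257) is empty, and the other three still stand on theirs. Next I'll place it.

```bash
python3 - <<'E'
from m import *
place("green"); release("green"); shot("p2")
d=pickle.load(open("p2_side.pkl","rb"))["frame"]
cv2.imwrite("pics/p2c.png",cv2.resize(d[100:370,130:400],None,fx=2.2,fy=2.2,interpolation=cv2.INTER_CUBIC))
E
```

```text
above t=6.17 [ 0.4843 -0.1143  0.1897] F [-0.4  0.2 -0.5] gap 0.0433
down t=7.80 [ 0.4841 -0.115   0.0362] F [ 0.7  0.3 -0.8] gap 0.0432
open t=8.63 [ 0.4842 -0.115   0.0365] F [1.  0.2 0.4] gap 0.0878
up t=9.81 [ 0.4838 -0.1149  0.1887] F [ 0.1  0.5 -0.1] gap 0.0880
```

View pics/p2c.png

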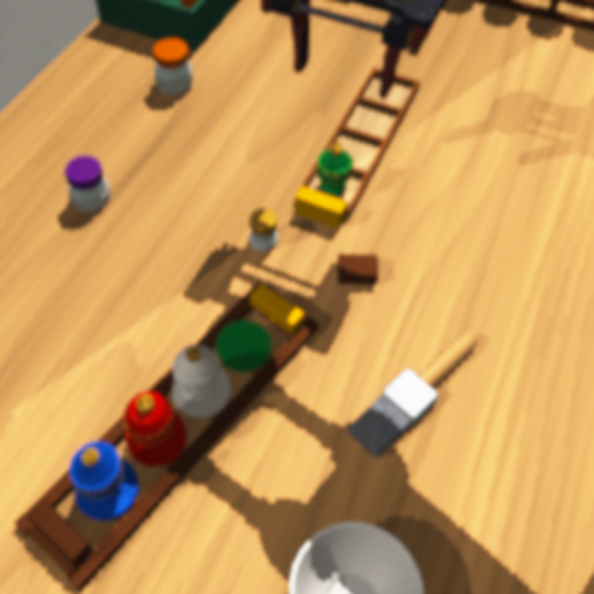

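View pics/p2_top.png

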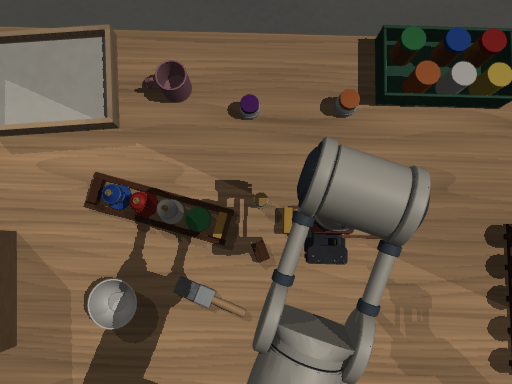

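Green is upright in the first cell, beside the tray's yellow block (crop position (335,170)), and the other three are undisturbed. White comes next, with a look after it is lifted and after it is placed.

```bash
python3 - <<'E'
from m import *
pick("white"); shot("w1")
if .040<state()["finger_gap"]<.047:
    place("white"); release("white"); shot("w2")
    a=[cv2.resize(pickle.load(open(n+"_side.pkl","rb"))["frame"][100:370,130:330],None,fx=1.9,fy=1.9,interpolation=cv2.INTER_CUBIC) for n in("w1","w2")]
    cv2.imwrite("pics/w.png",np.hstack(a))
E
```

```text
above t=11.11 [0.4988 0.1993 0.1898] F [ 0.2 -0.7 -1. ] gap 0.0879
down t=12.43 [0.4992 0.2003 0.0501] F [ 0.3 -0.2  1.5] gap 0.0879
closed t=13.19 [0.4986 0.2001 0.049 ] F [-0.1 -0.1  0.3] gap 0.0432
lifted t=14.28 [0.4981 0.2    0.1886] F [ 0.1 -0.3  0.2] gap 0.0436
above t=15.80 [ 0.4846 -0.1783  0.1899] F [-0.2 -0.5 -0.7] gap 0.0436
down t=17.43 [ 0.4843 -0.179   0.0363] F [-0.1  0.2 -1.5] gap 0.0435
open t=18.27 [ 0.4844 -0.179   0.0365] F [-0.5 -0.2  0.6] gap 0.0875
up t=19.44 [ 0.484  -0.1788  0.1887] F [-0.9 -0.3  0.1] gap 0.0878
```

View pics/w.png

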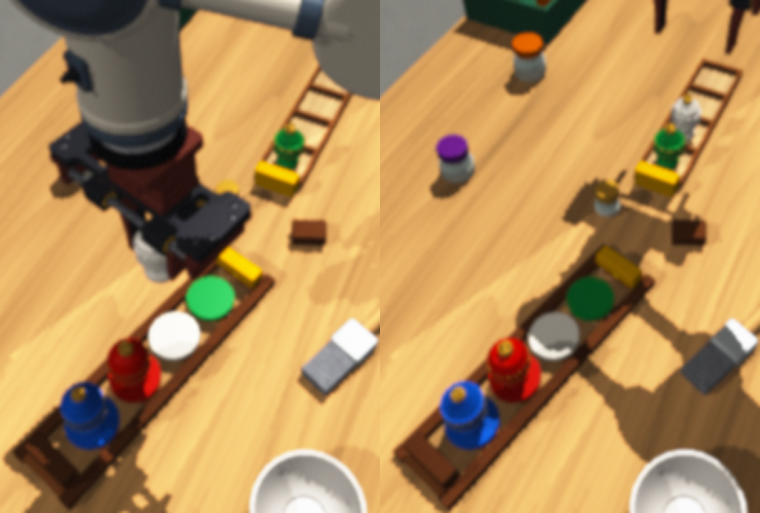

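In the left panel white is held upright. In the right panel it stands in cell 2 at (686,118), behind green at (669,145), and red and blue have not moved. Red is next.

```bash
python3 - <<'E'
from m import *
pick("red"); shot("r1")
if .040<state()["finger_gap"]<.047:
    place("red"); release("red"); shot("r2")
    a=[cv2.resize(pickle.load(open(n+"_side.pkl","rb"))["frame"][100:370,130:330],None,fx=1.9,fy=1.9,interpolation=cv2.INTER_CUBIC) for n in("r1","r2")]
    cv2.imwrite("pics/r.png",np.hstack(a))
E
```

```text
above t=21.16 [0.5127 0.26   0.19  ] F [-0.2 -0.1 -0.9] gap 0.0880
down t=22.48 [0.5129 0.261  0.0501] F [-0.2 -0.1 -0. ] gap 0.0879
closed t=23.24 [0.5123 0.2608 0.049 ] F [-0.1  0.5 -0.2] gap 0.0432
lifted t=24.33 [0.5119 0.2606 0.1886] F [-0.2  1.1 -1. ] gap 0.0437
above t=26.27 [ 0.485  -0.2423  0.19  ] F [ 0.1 -0.8 -0.3] gap 0.0433
down t=27.90 [ 0.4845 -0.2429  0.0362] F [ 0.1 -0.3 -0.2] gap 0.0435
open t=28.73 [ 0.4846 -0.243   0.0365] F [-0.6 -0.6 -0.9] gap 0.0877
up t=29.91 [ 0.4842 -0.2428  0.1887] F [ 0.6  0.  -0.2] gap 0.0881
```

View pics/r.png

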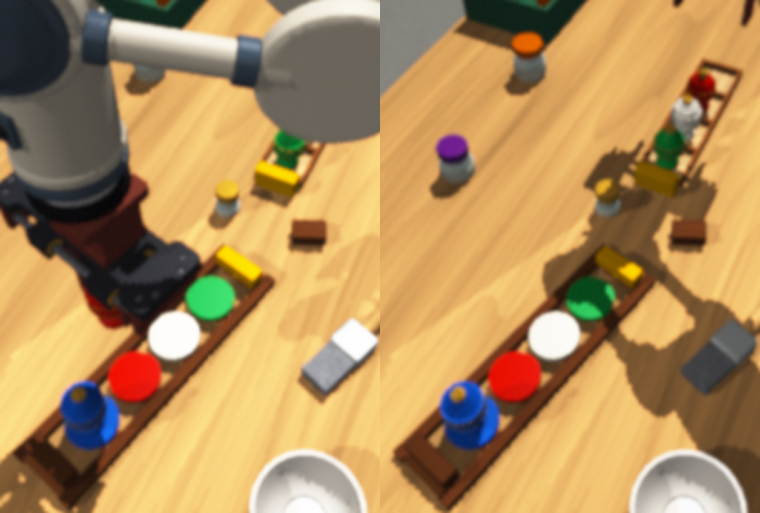

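Red now stands in cell 3 at (702,87), in line behind white and green. Blue is last. After placing it I'll raise the arm and swing it clear for a final look.

```bash
python3 - <<'E'
from m import *
pick("blue"); shot("b1")
if .040<state()["finger_gap"]<.047:
    place("blue"); release("blue")
    move_to([.40,.35,.25],QR); rep("clear"); shot("b2")
    t=pickle.load(open("b2_top.pkl","rb"))["frame"][180:250,270:420]
    s=pickle.load(open("b2_side.pkl","rb"))["frame"][120:220,230:340]
    cv2.imwrite("pics/b.png",np.vstack([cv2.resize(t,(600,280),interpolation=cv2.INTER_CUBIC),cv2.resize(s,(350,318),interpolation=cv2.INTER_CUBIC).copy() if 0 else cv2.copyMakeBorder(cv2.resize(s,(350,318),interpolation=cv2.INTER_CUBIC),0,0,0,250,0)]))
E
```

```text
above t=32.05 [0.5288 0.3216 0.1901] F [ 0.3 -0.2  0.4] gap 0.0881
down t=33.38 [0.5289 0.3228 0.0502] F [ 0.6 -0.4 -0.5] gap 0.0877
closed t=34.13 [0.5282 0.3225 0.049 ] F [-0.2  0.   0.3] gap 0.0434
lifted t=35.23 [0.5279 0.3223 0.1885] F [ 1.4 -0.6 -0.3] gap 0.0435
above t=37.58 [ 0.4853 -0.3063  0.19  ] F [-0.5  0.4 -1.6] gap 0.0431
down t=39.21 [ 0.4847 -0.307   0.0362] F [ 0.4 -0.3 -0.5] gap 0.0436
open t=40.04 [ 0.4848 -0.307   0.0365] F [ 0.1  0.4 -0. ] gap 0.0879
up t=41.22 [ 0.4844 -0.3067  0.1886] F [-0.   1.   0.6] gap 0.0875
clear t=43.58 [0.4005 0.3495 0.2498] F [0.  0.3 0.3] gap 0.0878
```

View pics/b.png

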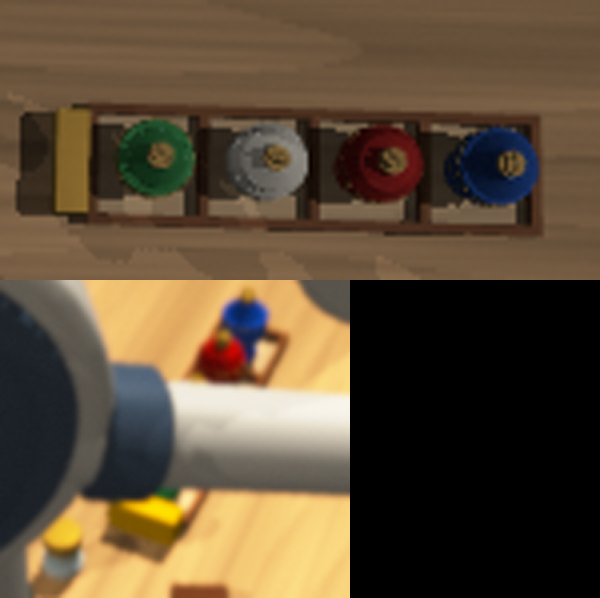

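View pics/b2_top.png

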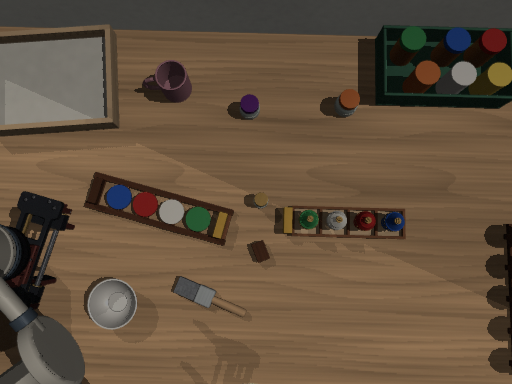

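The order in the tray is right. One numeric check of the cap positions, for uprightness and centring, before handing in.

```bash
python3 - <<'E'
from m import *
d=pickle.load(open("b2_top.pkl","rb"))
for n,(x,y) in dict(green=(161,154),white=(277,156),red=(393,160),blue=(512,163)).items():
    u,v=(x+.5)/4-.5+270,(y+.5)/4-.5+180
    p=P(d,u,v,z=.083); print(n,np.round((p[:2]-DST[n])*1000,1),"depth z %.3f"%P(d,u,v)[2])
job_done()
E
```

```text
green [1.5 1.5] depth z 0.085
white [2. 3.] depth z 0.078
red [1.4 4.5] depth z 0.074
blue [1.4 4.5] depth z 0.074
the job is handed in; nothing more can be done
```

All four ornaments are in the packing tray in the order asked: green next to the yellow block, then white, red and blue. I moved them in that order and handed the job in at about 44 s on the robot's clock, against the 109 s limit.

- **Grips and forces:** every grasp closed to 43–44 mm, which fits the 44 mm ornaments. Sampled wrist force readings stayed under 2 N. I sampled them only at the ends of moves.
- **Position check:** in the final top view each ornament looks upright in its own cell. The cap tops measured 1.5–4.5 mm from the cell centres, all in the same direction, within the roughly 12 mm of slack around each foot.
- **Height check:** depth readings at the cap tops were 74–85 mm. A standing ornament should read 85 mm. Readings on the rack were also low, by 9–11 mm, so I put this down to the thin loops rather than to tilt.
- **Not fully checked:** in the last side view the arm hid white and most of green. Earlier side views, taken after each was placed, showed both upright.

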